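# Grease the spindle through its tilted nipple

## Task

The spindle on the drive stand is due for grease: first lift the feed can off the stand, set it down upright, without dropping it, on the clear table top to the left or right of the stand, and let go of it. Then take the push-type grease gun out of its bracket, press its coupler squarely onto the tilted grease nipple until it snaps on, and push on until the nozzle has slid into the gun as far as it goes. Finish while holding it there, the gun still in the gripper and kept pushed in against its spring, and leave everything else on the table as it stands.

Things in the scene. Friction and masses are not known exactly. Their poses are not given: they have to be found in the camera images.
- drive_stand: Fixed stand, origin under its centre: dark steel plate 270 (x) x 260 (y) mm, top 38 mm above the table. Its +x half carries a green spindle unit: housing 76 mm in diameter, axis along y at x 60, z 93 mm; shaft y -155 to 145 mm, 94 mm pulley at y 106 to 129 mm. Its -x half (towards the robot) is the empty motor seat, where the feed can stands.
- nipple (a point): Centre of the brass nipple's ball head (10 mm), 31 mm from the stand's origin along its +x, 143 mm above the table. z points out along the nipple, leaning 30 degrees from vertical towards the stand's -x. Under the head: 6 mm neck, 14 mm hexagon 3 mm high, then a green boss (29 mm diameter), its flat face 14 mm below the head's centre.
- feed_can: Lidded stainless can, loose, 0.4 to 0.8 kg, 104 mm diameter, 178 mm high, 254 mm with its stiff bow handle (113 mm wide, in its y-z plane). Origin under its centre, z up. It stands on the stand's plate just in front of the nipple, in the gun's way. Clear table top for it: nothing stands within 75 mm of world (0.42, 0.29) and (0.42, -0.29).
- can_handle (a point): Middle of the can handle's black grip: a bar 18 mm in diameter and 60 mm long along the can's y axis, 245 mm above the can's underside; 67 mm free between it and the lid.
- gun_bracket: Fixed aluminium bracket 95 x 95 x 80 mm on the table, left or right of the drive stand, origin under its centre. The grease gun hangs upright, nozzle down, in a 34 mm hole in the middle of its top plate (80 mm above the table), resting on the barrel's shoulder. Lift the gun 65 mm straight up to clear it.
- gun: Push-type grease gun, loose, 0.5 kg, round about its z. Origin at the coupler's mouth (nozzle out), z towards the rear cap. From the mouth: coupler and nozzle to 62 mm, steel barrel (42 mm diameter) to 142, black ribbed grip (30) to 186, end cap (38) to 196. To push, hold the ribbed grip with fingers along the gun, tips just above the barrel's shoulder.
- gun_grip (a point): Middle of the gun's ribbed grip, 164 mm from the coupler's mouth on the gun's axis, 182 mm above the table while the gun hangs in the bracket; axes as the gun.
- coupler_mouth (a point): Centre of the coupler's mouth at the nozzle's end; z along the gun towards the rear cap. Coupler 26 mm in diameter; its bell mouth narrows from 19 mm to a 12 mm bore within 6 mm, the bore ends 16 mm deep. Four sprung balls 7 mm deep give way at about 6 N of push and snap in behind the nipple's head.
- coupler_seat (a point): Point on the coupler's axis, 11 mm inside its mouth (axes as the mouth): where the centre of the nipple's head lies once the coupler has snapped on. Within 3 mm counts as snapped on.
- nozzle (a joint): How far the nozzle with the coupler has slid into the gun, in m: 0 out, 0.014 at the stop. Its spring is preloaded: about 8 N to start it (after the snap), 15 N at the stop. Beyond the stop it is rigid.
- bottle_a: Amber glass bottle 66 mm diameter, 135 mm high, loose, on the other side of the drive stand from the gun bracket. Not to be disturbed. Origin under its centre.
- bottle_b: Amber glass bottle 60 mm diameter, 120 mm high, loose, at the back. Not to be disturbed. Origin under its centre.
- beaker: Glass beaker 72 mm diameter, 95 mm high, loose, at the back. Not to be disturbed. Origin under its centre.
- jar: White jar 70 mm diameter, 75 mm high, loose, to the left. Not to be disturbed. Origin under its centre.
- bolt_tin: Round aluminium tin of bolts 46 mm diameter, 26 mm high, loose on the stand's plate at its front left corner. Not to be disturbed. Origin under its centre.
- spanner: Steel spanner 190 mm long lying flat on the table behind the drive stand, to the left. Not to be disturbed. Lies along its x axis.
Mind the look-alikes: they are no part of the job. Of the things that look like the gun, the smaller one is meant.

How it is judged (in metres and radians):
On the way, in this order (a step that is already met when the one before it is completed fails the run):
1. the feed can stands upright on the table top beside the stand, let go (height (world z) of feed_can below 0.006 m and angle between feed_can's own z axis and vertical below 0.1 rad and linear speed of feed_can below 0.03 m/s and horizontal distance between feed_can and drive_stand below 0.45 m and contact force between the fingers and feed_can below 0.3 N), for 0.2 s.
2. the coupler has snapped squarely onto the nipple (distance between coupler_seat and nipple below 0.003 m and angle between the z axis of coupler_seat and the z axis of nipple, either way round below 0.16 rad), for 0.05 s.
At the end, for the whole second after the job is handed in: Can upright on the table (underside within 6 mm, tilt under 0.1 rad), at rest, within 0.45 m of the stand's centre; coupler seat within 3 mm of the nipple head, axes within 0.16 rad; nozzle in by over 11 mm of 14; gun in the fingers (over 2 N) and pressing on the stand with over 6 N (all of step 2 and value of joint nozzle above 0.011 m and contact force between the fingers and gun above 2 N and contact force between gun and drive_stand above 6 N and height (world z) of feed_can below 0.006 m and angle between feed_can's own z axis and vertical below 0.1 rad and linear speed of feed_can below 0.03 m/s and horizontal distance between feed_can and drive_stand below 0.45 m); the arm keeps its last pose, push and grip.
It fails at once if a bystander on the table is shifted by over 30 mm or tipped over (distance of any of bottle_a, bottle_b, beaker, jar, bolt_tin, spanner from where it was at the start of the episode above 0.03 m or angle between any of bottle_a, bottle_b, beaker, jar, bolt_tin's own z axis and vertical above 0.5 rad).
It fails at once if the feed can is dropped: it falls freely, touched by nothing (contact force between anything else and feed_can below 0.05 N and linear speed of feed_can above 0.5 m/s).
It also fails if it takes over 53 s, if anything falls off the work surface, if the arm or the gripper's body presses on something with over 40 N, if the wrist force passes 120 N, or if a joint passes its speed limit or range.

## Robot

A 6-joint arm with a two-finger parallel gripper is mounted at the origin on the work surface. World frame = base frame: x ahead of the robot, y to its left, z up, the work surface at z = 0. Lengths are in mm, angles in rad, forces in N, time in s.
With the tool pointing down it reaches from about 350 to 850 mm from the base axis. Payload 8.1 kg.
Tool frame: the origin (TCP) lies midway between the tips of the shut fingers; the grasp point (between the pads) lies 19 mm behind it; z points along the fingers, y is the direction in which the jaws open and shut (so a half turn about z gives the same grasp; the last joint's range is limited). The gripper opens to 93 mm and grips with 3 to 60 N. Pads are 15 mm wide; open, the fingers measure 128 mm over their backs; the gripper's body (75 mm by 188 mm) begins 65 mm behind the grasp point.
Start: joints at [1.111, 0.13, 1.488, -0, 1.523, -0.085], TCP at [219.631, 558.361, 218.635] pointing down, gripper open.
Joint ranges: [-2.96, 2.96], [-0.89, 2.26], [0.02, 2.5], [-1.34, 4.48], [0, 2.73], [-2.66, 2.66]. Speed limits (rad/s): [2.39, 2.39, 2.79, 3.14, 3.14, 3.14].

## Interface

Orientations are given as a unit quaternion [w, x, y, z].
In Python, from rig import get_state, read_camera, finish_job, regions_of, pinpoint gives the robot as it stands. The module is installed in compiled form; this text tells all that it offers.
- The arm moves only by the tool send_rows, never from a script. Its argument "increments" is text: rows parted by semicolons, each of 5 numbers parted by spaces: the finger opening in mm, from 0 to 93, then the shift along the tool's x, y, z in mm, then the turn about the tool's z in rad. In form: claw tx ty tz roll; .... A call has 1 to 10 rows; each row is the pose to reach, as a shift and turn from the pose commanded when the call began, along the tool's axes at that moment; what a row does not reach only later rows make up. A row lasts 1/12 s, in which the tool goes at most 41.7 mm and 7.16 degrees, less where a joint would pass 70% of its speed; a pose out of reach is approached as far as the arm can. A call with a gripper value outside its range is refused whole. The fingers move at their own pace and stop on an object; "squeeze" is the grip in N (left out, the last holds). Time passes only in rows, so rows that repeat a pose let the fingers close. It gives the time, the measured TCP pose, the force and the opening at its end, in the units of the state.
- get_state(): the state, without advancing time (a new reading comes with each control period).
- read_camera(name): name is "scene" or "top" or "wrist"; returns a dict with "image" (420x560x3 uint8, red, green, blue), "depth" (420x560 float32, mm along the optical axis (not along the pixel's ray), 0 where there is no reading), "vfov" (degrees; the focal length in pixels is half the picture's height over the tangent of half this angle, whatever the lens; pixels are square), "cx", "cy" (the principal point, pixels), "R" (3x3) and "t" (3): a world point X has camera coordinates R X + t. Camera axes: x right, y down, z forward; pixel columns grow to the right and rows downward; lengths in mm; the calibration is good to about 2 mm. The wrist camera is an equidistant fisheye: a pixel r from the principal point sees the ray r / f radians off the axis. A picture is of the moment at which its call begins.
- finish_job(): hands the job in, once; it reports no verdict.
Trained networks look in the newest picture that a camera, given by its name, has taken for a name from the list of things; names that differ only in an ending like _2 or _b are one class to them, and where a whole thing is asked for, a point or a joint stands for the part that bears it (a point fixed in the world has none). Each returns a list of dicts, best first, with "confidence" (0 to 1); they miss things now and then, are a little off and sometimes report something else, mostly with a low value. They report only what shows in the picture. A call takes as long as a camera call. They do not tell look-alikes from the thing itself.
- regions_of(camera, label): "pixels" (420x560 bool, what is visible of it) and "rect" ([centre column, centre row, width, height] in pixels, round what is visible of it).
- pinpoint(camera, label): "point" ([column, row] in pixels: a listed point, or the origin of a listed thing).
The state is a dict: "time_s": time; "qpos": joint angles; "qvel": joint speeds; "tau": joint torques, N m; "ee_pos": TCP position; "eef_rot": TCP orientation; "ft_force": force on the tool from outside, world axes, zero at the start; "moment": the same for the moment, N m; "finger_gap": finger opening in mm.
Only numpy, scipy, OpenCV 4.12 (cv2) and the standard library are available. Lean on these libraries where they do the work, as an engineer would, in place of code of your own. Each camera call takes 0.05 s, during which the arm holds its last target. There are 200 camera calls.

## Working session

There is one attempt and no reset: what is moved stays moved. The work goes in short steps, Python scripts to look and compute and a tool call to move; the robot and the scene stay as the last step left them, time stands still between calls to the robot, and variables do not carry over. Pictures are saved under pics/ and viewed, about 8 in all and at most 12, crops included, and the job is handed in when it is done.

Besides the shell and the picture viewer there is one more tool, called after ">>>" as a command line: name --argument value ..., lists and objects as JSON in quotes. send_rows: Moves the arm, as the interface text tells. Its arguments: {"type":"object","properties":{"increments":{"type":"string"},"squeeze":{"type":"number"}},"required":["increments"]}

```bash
mkdir -p pics; cat > h.py <<'E'
import numpy as np,cv2
from rig import get_state,read_camera,finish_job,regions_of,pinpoint
def foc(c): return 210/np.tan(np.radians(c["vfov"])/2)
def ray(c,u,v,fish=False):
    f=foc(c); d=np.array([u-c["cx"],v-c["cy"]])
    if fish:
        r=np.hypot(*d); th=r/f; k=np.sin(th)/r if r>0 else 0
        v3=np.array([d[0]*k,d[1]*k,np.cos(th)])
    else: v3=np.array([d[0]/f,d[1]/f,1.])
    return c["R"].T@v3, -c["R"].T@c["t"]
def atz(c,u,v,z,fish=False):
    d,o=ray(c,u,v,fish); return o+d*(z-o[2])/d[2]
def proj(c,X):
    p=c["R"]@np.array(X,float)+c["t"]; f=foc(c); return p[:2]/p[2]*f+[c["cx"],c["cy"]]
def cloud(c):
    f=foc(c); v,u=np.mgrid[:420,:560]; z=c["depth"]
    P=np.stack([(u-c["cx"])/f*z,(v-c["cy"])/f*z,z],-1)
    W=(P-c["t"])@c["R"]; W[z<=0]=np.nan; return W
def save(c,n): cv2.imwrite(f"pics/{n}.png",c["image"][:,:,::-1])
E
cat > a.py <<'E'
from h import *
np.set_printoptions(precision=1,suppress=True)
s=get_state(); print({k:np.round(v,3) for k,v in s.items()})
names="drive_stand nipple feed_can can_handle gun_bracket gun gun_grip bottle_a bottle_b beaker jar bolt_tin spanner".split()
for n in ["scene","top"]:
    c=read_camera(n); save(c,n); W=cloud(c); print(n,"pos",-c["R"].T@c["t"],c["vfov"],"axis",c["R"][2])
    for l in names:
        for r in pinpoint(n,l)[:3]:
            u,v=r["point"]; iu,iv=int(round(u)),int(round(v))
            w=W[iv,iu] if 0<=iv<420 and 0<=iu<560 else None
            print(l,round(r["confidence"],2),np.array([u,v]),w)
np.hstack
E
python3 a.py; python3 - <<'E'
import cv2,numpy as np
a=cv2.imread('pics/scene.png');b=cv2.imread('pics/top.png')
cv2.imwrite('pics/both.png',cv2.resize(np.vstack([a,b]),None,fx=.714,fy=.714,interpolation=cv2.INTER_AREA))
E
```

```text
{'time_s': np.float64(0.0), 'qpos': array([ 1.1,  0.1,  1.5,  0. ,  1.5, -0.1]), 'qvel': array([-0., -0.,  0., -0.,  0.,  0.]), 'tau': array([ -0. , -56. , -49.2,   0.1,   0. ,  -0. ]), 'ee_pos': array([219.4, 557.8, 217.6]), 'eef_rot': array([-0. ,  0.2,  1. , -0. ]), 'ft_force': array([ 0.7, -0.4,  0.2]), 'moment': array([0., 0., 0.]), 'finger_gap': np.float64(93.204)}
scene pos [1163.3  158.2 1084.9] 56.205092422207436 axis [-0.5 -0.1 -0.9]
drive_stand 0.83 [269.9 220.3] [644.1  20.4 131.1]
nipple 0.64 [265.5 277.8] [791.3  43.   75.6]
nipple 0.6 [267.5 204.6] [605.5   5.8 144.3]
feed_can 0.88 [262.9 196.9] [556.7 -22.  102.2]
feed_can 0.69 [334.6 287.4] [746.4 233.8   0.3]
feed_can 0.24 [172.  201.4] [ 617.1 -290.9   79.9]
can_handle 0.56 [258.8 142.7] [513.  -37.4 292.3]
gun_bracket 0.61 [170.5 207.8] [ 637.4 -291.7   71.5]
gun 0.93 [169.  200.7] [ 619.6 -299.4   80.8]
gun 0.71 [144.2 188. ] [ 546.9 -435.     1.7]
gun 0.3 [330.9 288. ] [754.9 222.6   8.2]
gun_grip 0.8 [153.5 171. ] [ 606.7 -315.9  210.6]
gun_grip 0.77 [117.9 139.3] [ 550.5 -433.9  250.6]
bottle_a 0.96 [262.4 275
[... 843 characters left out ...]
.6 240.8] [ 583.3 -308.5  106. ]
gun_grip 0.93 [403.8 239.6] [ 583.1 -321.6  213.7]
gun_grip 0.66 [116.  223.1] [612.7 427.9  78.6]
gun_grip 0.61 [456.3 261.3] [ 534.9 -429.9  273.3]
bottle_a 0.79 [171.3 224.4] [612.6 273.9 106.4]
bottle_a 0.79 [267.2 175.4] [752.7  21.9  97.5]
bottle_b 0.79 [171.3 224.4] [612.6 273.9 106.4]
bottle_b 0.79 [267.2 175.4] [752.7  21.9  97.5]
beaker 0.8 [333.  175.1] [ 772.3 -167.6    2.9]
beaker 0.75 [266.5 172. ] [756.6  24.6 124.4]
jar 0.8 [119.2 224.4] [610.5 421.2  72.9]
jar 0.4 [403.9 240.7] [ 580.8 -322.3  210.9]
bolt_tin 0.56 [243.2 288.1] [445.4  79.   57.8]
spanner 0.77 [196.6 181.2] [743.6 222.6   4.1]
spanner 0.39 [334.5 172.9] [ 777.8 -170.2    5.1]
```

View pics/both.png

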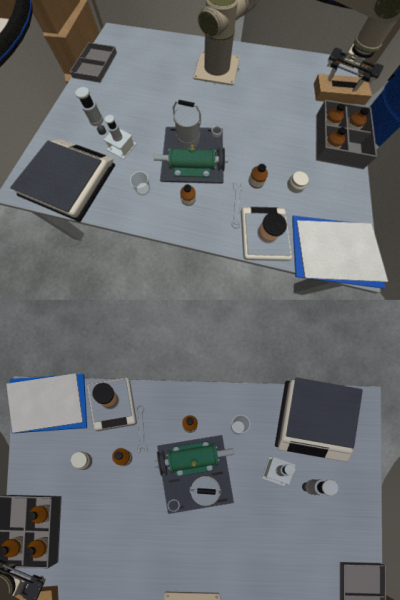

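```bash
cat > b.py <<'E'
from h import *
np.set_printoptions(precision=1,suppress=True)
c=read_camera("top"); W=cloud(c); X,Y,Z=W[...,0],W[...,1],W[...,2]
print("table z",np.nanmedian(Z[300:330,100:160]))
reg=(X>380)&(X<760)&(abs(Y)<200)&(Z>28)&(Z<160)
m=(reg).astype(np.uint8)
m1=((X>380)&(X<760)&(abs(Y)<200)&(Z>30)&(Z<46))
P=np.c_[X[m1],Y[m1]].astype(np.float32); r=cv2.minAreaRect(P); print("plate rect",r,m1.sum())
# housing axis: green pixels high
hsv=cv2.cvtColor(c["image"],cv2.COLOR_RGB2HSV); g=(hsv[...,0]>60)&(hsv[...,0]<95)&(hsv[...,1]>90)&reg&(Z>80)
P=np.c_[X[g],Y[g]].astype(np.float32); print("green",cv2.minAreaRect(P),g.sum())
h=(X>440)&(X<580)&(abs(Y)<110)&(Z>270)&(Z<310)
P=np.c_[X[h],Y[h]].astype(np.float32); print("handle",P.mean(0),np.median(Z[h]),cv2.minAreaRect(P),h.sum())
h=(X>430)&(X<580)&(abs(Y)<130)&(Z>195)&(Z<235)
P=np.c_[X[h],Y[h]].astype(np.float32); print("lid",cv2.minEnclosingCircle(P),np.nanmedian(Z[h]))
for nm,x,y,z0,z1 in [("guncap",585,-320,195,235),("bigcap",535,-430,240,300),("bracket",590,-307,70,90)]:
    h=(abs(X-x)<70)&(abs(Y-y)<60)&(Z>z0)&(Z<z1); P=np.c_[X[h],Y[h]].astype(np.float32)
    print(nm,cv2.minAreaRect(P),np.median(Z[h]),h.sum())
for r in pinpoint("top","nipple"): print(r, atz(c,*r["point"],143))
for r in pinpoint("top","gun_grip"): print(r, atz(c,*r["point"],182))
for r in pinpoint("top","can_handle"): print(r, atz(c,*r["point"],283))
s=read_camera("scene"); 
for r in pinpoint("scene","nipple"): print("sc",r, atz(s,*r["point"],143))
for r in pinpoint("scene","gun_grip"): print("sc",r, atz(s,*r["point"],182))
for r in pinpoint("scene","can_handle"): print("sc",r, atz(s,*r["point"],283))
for nm,l in [("bottle_a",(612,274)),("jar",(612,425)),("tin",(450,80)),("bottle_b",(755,23)),("beaker",(775,-168))]:
    h=(np.hypot(X-l[0],Y-l[1])<50)&(Z>(48 if nm=="tin" else 12)); P=np.c_[X[h],Y[h]].astype(np.float32); print(nm,cv2.minEnclosingCircle(P),np.max(Z[h]))
a=cv2.resize(c["image"][120:320,190:490],(780,520),interpolation=cv2.INTER_CUBIC)
cv2.imwrite("pics/topcrop.png",a[:,:,::-1])
E
python3 b.py
```

```text
table z -1.1451988735943142
plate rect ((604.3816528320312, -42.60008239746094), (322.84918212890625, 356.54669189453125), 10.766852378845215) 4252
green ((669.1364135742188, 19.461570739746094), (165.7127685546875, 180.84271240234375), 10.811721801757812) 1890
handle [508.6 -35. ] 288.58251370032946 ((508.53948974609375, -35.589229583740234), (91.99636840820312, 17.82752799987793), 87.7373275756836) 236
lid ((509.1016845703125, -34.62881088256836), 52.41884231567383) 212.30221978624652
guncap ((590.8443603515625, -325.1955261230469), (35.01729965209961, 37.5110969543457), 1.3891185522079468) 213.03127703564158 187
bigcap ((531.6444091796875, -442.745849609375), (49.53068542480469, 51.15549087524414), 1.596658706665039) 272.9777965631424 412
bracket ((590.7596435546875, -325.32061767578125), (91.6307373046875, 80.74150848388672), 72.49974060058594) 79.37151361313892 644
{'point': [270.4, 230.8], 'confidence': 0.89} [600.1   8.7 143. ]
{'point': [402.3, 237.8], 'confidence': 0.74} [ 589.7 -325.2  182. ]
{'point': [459.6, 260.8], 'confidence': 0.62} [ 535.6 -470.7  182. ]
{'point': [287.8, 269.5], 'confidence': 0.69} [504.4 -33.7 283. ]
sc {'point': [266.0, 203.7], 'confidence': 0.85} [601.8  -0.9 143. ]
sc {'point': [153.7, 170.2], 'confidence': 0.72} [ 586.1 -333.3  182. ]
sc {'point': [120.0, 137.8], 'confidence': 0.67} [ 494.4 -478.7  182. ]
sc {'point': [260.3, 141.4], 'confidence': 0.81} [499.2 -37.7 283. ]
bottle_a ((626.861328125, 285.0733337402344), 33.70579147338867) 140.0833932463305
jar ((609.6505737304688, 442.8182067871094), 34.19253921508789) 82.86548566492823
tin ((448.89898681640625, 76.75997161865234), 25.256013870239258) 70.39836896466927
bottle_b ((764.127197265625, 26.452585220336914), 29.989641189575195) 125.35035016642335
beaker ((762.8882446289062, -167.734130859375), 36.10203552246094) 100.90617665700336
```

View pics/topcrop.png

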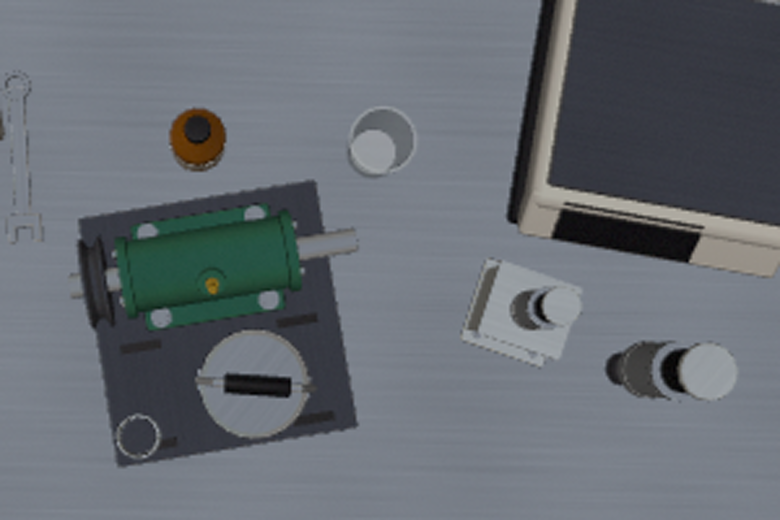

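```bash
cat >> h.py <<'E'
from scipy.spatial.transform import Rotation as Ro
def pose():
    s=get_state(); q=s["eef_rot"]; return np.array(s["ee_pos"]),Ro.from_quat([q[1],q[2],q[3],q[0]]).as_matrix(),s
def go(target,jaw=None):
    p,R,s=pose(); d=R.T@(np.array(target,float)-p); roll=0
    if jaw is not None:
        j=R.T@np.array([*jaw,0.]); roll=np.arctan2(-j[0],j[1]); roll=(roll+np.pi/2)%np.pi-np.pi/2
    print("t",round(s["time_s"],2),"p",p.round(1),"shift",d.round(1),"roll",round(roll,3),"q6",s["qpos"][5].round(2),"F",np.round(s["ft_force"],1),"gap",np.round(s["finger_gap"],1)); return d,roll
E
python3 - <<'E'
from h import *
np.set_printoptions(precision=2,suppress=True)
c=read_camera("top")
C=[atz(c,190+u/2.6,120+v/2.6,38) for u,v in [(120,465),(355,427),(316,182),(80,218)]]
C=np.array(C)[:,:2]; print(C,"centre",C.mean(0)); print([np.linalg.norm(C[i]-C[i-3]) for i in range(4)])
ux=(C[3]-C[0]+C[2]-C[1]); uy=(C[0]-C[1]+C[3]-C[2]); print("yaw",np.degrees(np.arctan2(ux[1],ux[0])),np.degrees(np.arctan2(-uy[0],uy[1])))
ux/=np.linalg.norm(ux); print("nipple",C.mean(0)+31*ux, atz(c,190+212/2.6,120+285/2.6,143))
W=cloud(c); print("depth near nipple",W[228:232,270:273,2])
print("tin",atz(c,190+139/2.6,120+437/2.6,64))
p,R,s=pose(); print(R)
go([508.5,-35,340],[0.999,-0.04])
go([508.5,-35,264],[0.999,-0.04])
E
```

```text
[[ 413.96   97.85]
 [ 460.86 -151.53]
 [ 722.73 -104.05]
 [ 676.59  149.24]] centre [568.53  -2.12]
[np.float64(253.74955339733472), np.float64(266.1383035152237), np.float64(257.4598347547068), np.float64(267.60480017218833)]
yaw 10.674675528369365 10.486775969087732
nipple [599.     3.62] [603.22   5.87 143.  ]
depth near nipple [[131.59 137.85 132.82]
 [132.09 138.39 138.63]
 [150.51 146.39 147.99]
 [148.2  148.89 141.4 ]]
tin [445.64  77.47  64.  ]
[[-0.93  0.37 -0.  ]
 [ 0.37  0.93  0.  ]
 [ 0.    0.   -1.  ]]
t 1.85 p [219.6 558.4 218.6] shift [-486.  -446.4 -121.4] roll 1.236 q6 -0.09 F [-0.8 -0.1  1. ] gap 93.3
t 1.85 p [219.6 558.4 218.6] shift [-486.  -446.4  -45.4] roll 1.236 q6 -0.09 F [-0.8 -0.1  1. ] gap 93.3
```

>>> send_rows --increments "93 0 0 -40 0; 93 0 0 -80 0.1; 93 0 0 -121.4 0.2; 93 -40 -37 -121.4 0.3; 93 -486 -446.4 -121.4 1.236; 93 -486 -446.4 -121.4 1.236; 93 -486 -446.4 -121.4 1.236; 93 -486 -446.4 -121.4 1.236; 93 -486 -446.4 -121.4 1.236; 93 -486 -446.4 -121.4 1.236"

```text
time_s: 2.68
ee_pos: [347.5, 294.3, 340.3]
eef_rot: [0.0, 0.656, 0.755, 0.0]
ft_force: [1.6, 1.0, -0.6]
finger_gap: 92.8
```

```bash
python3 -c "
from h import *
go([508.5,-35,340],[0.999,-0.04])"
```

```text
t 2.68 p [347.5 294.3 340.3] shift [-3.486e+02  1.133e+02  2.000e-01] roll 0.18 q6 0.45 F [ 1.6  1.  -0.6] gap 92.8
```

>>> send_rows --increments "93 -348.6 113.3 0 0.18; 93 -348.6 113.3 0 0.18; 93 -348.6 113.3 0 0.18; 93 -348.6 113.3 0 0.18; 93 -348.6 113.3 0 0.18; 93 -348.6 113.3 0 0.18; 93 -348.6 113.3 0 0.18; 93 -348.6 113.3 0 0.18; 93 -348.6 113.3 0 0.18; 93 -348.6 113.3 0 0.18"

```text
time_s: 3.52
ee_pos: [511.3, -37.6, 339.1]
eef_rot: [0.0, 0.721, 0.693, -0.001]
ft_force: [-0.1, 0.3, 0.7]
finger_gap: 92.9
```

```bash
python3 -c "
from h import *
c=read_camera('wrist'); save(c,'w1')
go([508.5,-35,264],[0.999,-0.04])"
```

```text
t 3.57 p [510.5 -35.1 339.3] shift [ 0.  -1.9 75.3] roll 0.002 q6 -0.13 F [-0.2  1.3  0.3] gap 93.1
```

View pics/w1.png

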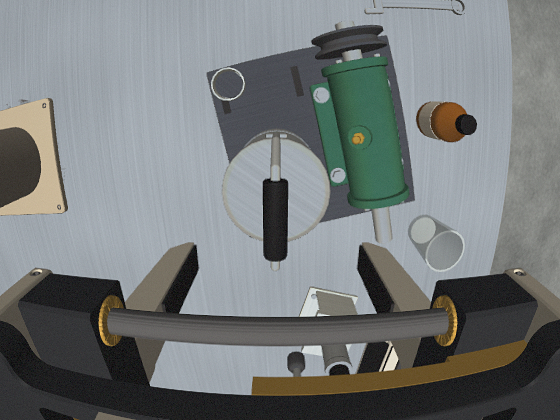

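>>> send_rows --increments "93 0 -2 40 0; 93 0 -2 75 0; 93 0 -2 75 0; 0 0 -2 75 0; 0 0 -2 75 0; 0 0 -2 75 0; 0 0 -2 75 0; 0 0 -2 75 0; 0 0 -2 75 0; 0 0 -2 75 0" --squeeze 45

```text
time_s: 4.4
ee_pos: [508.3, -32.3, 265.7]
eef_rot: [0.0, 0.719, 0.695, 0.0]
ft_force: [0.0, 0.0, -0.3]
finger_gap: 50.9
```

>>> send_rows --increments "0 0 0 -15 0; 0 0 0 -30 0; 0 0 0 -45 0; 0 0 0 -60 0; 0 0 0 -75 0; 0 0 0 -90 0; 0 0 0 -100 0; 0 0 0 -105 0; 0 0 0 -105 0; 0 0 0 -105 0"

```text
time_s: 5.23
ee_pos: [508.0, -32.3, 369.6]
eef_rot: [-0.0, 0.719, 0.695, -0.0]
ft_force: [1.0, 0.5, 0.1]
finger_gap: 0.1
```

```bash
python3 -c "
from h import *
c=read_camera('scene'); save(c,'s2')
go([420,290,368],[0.999,-0.04])"
```

```text
t 5.28 p [507.8 -32.2 369.1] shift [319.1 -98.7   1.2] roll 0.006 q6 -0.13 F [-0.5  0.2 -0.1] gap 0.2
```

View pics/s2.png

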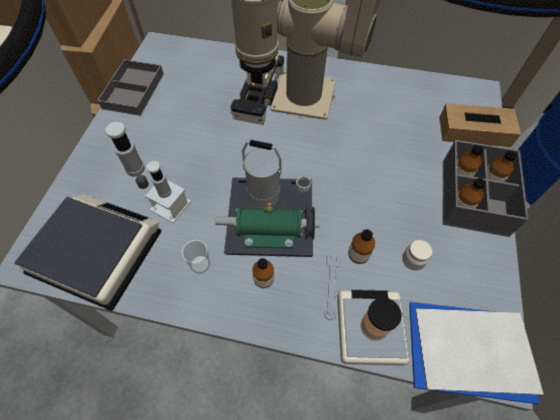

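The fingers close at only about 6 mm per row, so I lifted before they had the handle. The can still stands where it was (handle at pixel 260,145). I'll open again and redo the grasp, allowing more time to close.

>>> send_rows --increments "70 0 0 0 0; 70 0 0 0 0; 70 0 0 0 0; 70 0 0 0 0; 70 0 0 0 0; 70 0 0 0 0; 70 0 0 0 0; 70 0 0 0 0; 70 0 0 0 0; 70 0 0 0 0"

```text
time_s: 6.12
ee_pos: [508.0, -32.3, 370.1]
eef_rot: [0.0, 0.719, 0.695, 0.0]
ft_force: [0.9, 0.1, -0.1]
finger_gap: 62.4
```

```bash
python3 -c "
from h import *
c=read_camera('top'); W=cloud(c); X,Y,Z=W[...,0],W[...,1],W[...,2]
h=(X>430)&(X<580)&(abs(Y)<130)&(Z>195)&(Z<235)
print(cv2.minEnclosingCircle(np.c_[X[h],Y[h]].astype(np.float32)),h.sum())
go([508.5,-35,264],[0.999,-0.04])"
```

```text
((515.0025024414062, 7.769783973693848), 27.542879104614258) 18
t 6.17 p [508.  -32.3 370.1] shift [ -2.7   0.6 106.1] roll 0.006 q6 -0.13 F [-1.1  0.8  0.4] gap 66.4
```

>>> send_rows --increments "70 -2.7 0.6 40 0; 70 -2.7 0.6 80 0; 70 -2.7 0.6 106 0; 0 -2.7 0.6 106 0; 0 -2.7 0.6 106 0; 0 -2.7 0.6 106 0; 0 -2.7 0.6 106 0; 0 -2.7 0.6 106 0; 0 -2.7 0.6 106 0; 0 -2.7 0.6 106 0" --squeeze 45

```text
time_s: 7.0
ee_pos: [509.1, -35.1, 265.3]
eef_rot: [0.001, 0.719, 0.695, 0.001]
ft_force: [-0.0, -0.4, 0.6]
finger_gap: 27.6
```

>>> send_rows --increments "0 0 0 0 0; 0 0 0 0 0; 0 0 0 0 0; 0 0 0 0 0; 0 0 0 0 0"

```text
time_s: 7.42
ee_pos: [508.9, -35.0, 264.5]
eef_rot: [0.0, 0.719, 0.695, 0.0]
ft_force: [1.8, 0.0, 3.1]
finger_gap: 16.8
```

>>> send_rows --increments "0 0 0 -5 0; 0 0 0 -15 0; 0 0 0 -30 0; 0 0 0 -50 0; 0 0 0 -70 0; 0 0 0 -90 0; 0 0 0 -100 0; 0 0 0 -105 0; 0 0 0 -105 0"

```text
time_s: 8.17
ee_pos: [508.8, -35.0, 369.8]
eef_rot: [0.0, 0.719, 0.695, 0.0]
ft_force: [-1.0, 0.8, -7.1]
finger_gap: 17.2
```

```bash
python3 -c "
from h import *
go([420,290,368])"
```

```text
t 8.17 p [508.8 -35.  369.8] shift [321.8 -99.8   1.6] roll 0 q6 -0.14 F [-1.   0.8 -7.1] gap 17.2
```

>>> send_rows --increments "0 6 -2 0 0; 0 20 -6 0 0; 0 42 -13 0 0; 0 71 -22 0 0; 0 100 -31 0 0; 0 129 -40 0 0; 0 158 -49 0 0; 0 187 -58 0 0; 0 216 -67 0 0; 0 245 -76 0 0"

```text
time_s: 9.0
ee_pos: [439.4, 213.9, 367.2]
eef_rot: [-0.001, 0.719, 0.695, -0.001]
ft_force: [0.5, 0.8, -6.3]
finger_gap: 16.8
```

>>> send_rows --increments "0 25 -8 0 0; 0 45 -14 0 0; 0 60 -19 0 0; 0 70 -22 0 0; 0 75 -23.5 0 0; 0 77 -24 0 0; 0 77 -24 15 0; 0 77 -24 40 0; 0 77 -24 65 0; 0 77 -24 85 0"

```text
time_s: 9.83
ee_pos: [419.5, 289.0, 281.9]
eef_rot: [0.0, 0.719, 0.695, -0.001]
ft_force: [-0.4, -0.2, -7.4]
finger_gap: 17.0
```

```bash
python3 -c "
from h import *
c=read_camera('scene'); save(c,'s3')
go([420,290,226])"
```

```text
t 9.88 p [418.  288.1 277.2] shift [ 2.2  2.3 51.2] roll 0 q6 0.54 F [ -0.1   0.5 -12.1] gap 17.0
```

View pics/s3.png

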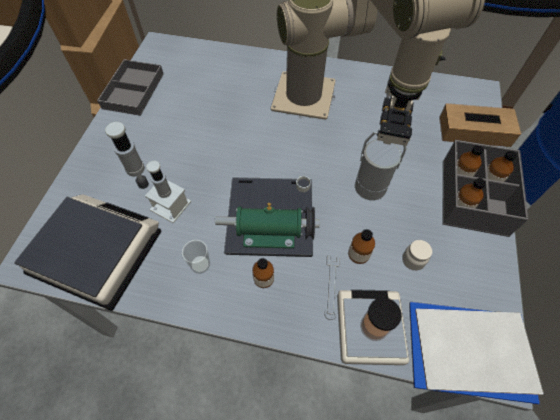

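>>> send_rows --increments "0 0 0 15 0; 0 0 0 28 0; 0 0 0 38 0; 0 0 0 43 0; 0 0 0 46 0; 0 0 0 46 0; 0 0 0 46 0"

```text
time_s: 10.47
ee_pos: [419.8, 290.3, 238.7]
eef_rot: [0.0, 0.719, 0.695, 0.0]
ft_force: [0.6, 0.3, -6.0]
finger_gap: 16.8
```

```bash
python3 -c "
from h import *
go([420,290,226])"
```

```text
t 10.47 p [419.8 290.3 238.7] shift [-0.3  0.2 12.7] roll 0 q6 0.54 F [ 0.6  0.3 -6. ] gap 16.8
```

>>> send_rows --increments "0 0 0 3 0; 0 0 0 6 0; 0 0 0 8 0; 0 0 0 10 0; 0 0 0 11.5 0; 0 0 0 12.5 0; 0 0 0 13 0; 0 0 0 13 0"

```text
time_s: 11.13
ee_pos: [420.1, 290.5, 226.4]
eef_rot: [0.0, 0.719, 0.695, 0.001]
ft_force: [-0.5, -1.6, 4.4]
finger_gap: 16.8
```

>>> send_rows --increments "70 0 0 0 0; 70 0 0 0 0; 70 0 0 0 0; 70 0 0 0 0; 70 0 0 0 0; 70 0 0 0 0; 70 0 0 0 0; 70 0 0 0 0; 70 0 0 0 0; 70 0 0 0 0"

```text
time_s: 11.97
ee_pos: [419.6, 290.2, 225.0]
eef_rot: [0.0, 0.719, 0.695, 0.0]
ft_force: [0.3, -0.4, -0.5]
finger_gap: 69.6
```

>>> send_rows --increments "70 0 0 -5 0; 70 0 0 -20 0; 70 0 0 -45 0; 70 0 0 -80 0; 70 0 0 -115 0; 70 0 0 -150 0"

```text
time_s: 12.47
ee_pos: [419.2, 290.0, 376.9]
eef_rot: [-0.0, 0.719, 0.695, -0.0]
ft_force: [0.2, 0.4, 0.9]
finger_gap: 70.2
```

```bash
python3 - <<'E'
from h import *
np.set_printoptions(precision=1,suppress=True)
c=read_camera('scene'); W=cloud(c); X,Y,Z=W[...,0],W[...,1],W[...,2]
h=(abs(X-420)<80)&(abs(Y-290)<80)&(Z>165)&(Z<190); P=np.c_[X[h],Y[h]].astype(np.float32); print("can lid",cv2.minEnclosingCircle(P),np.median(Z[h]))
# plane fit of lid
A=np.c_[X[h],Y[h],np.ones(h.sum())]; k=(Z[h]>np.median(Z[h])-4); print(np.linalg.lstsq(A[k],Z[h][k],rcond=None)[0])
print(regions_of('scene','feed_can')[0]['rect'])
cv2.imwrite('pics/c4.png',cv2.resize(c["image"][100:240,60:440],(760,280))[:,:,::-1])
p,R,s=pose(); print(R, s["qpos"])
go([590.8,-325.2,300],[-0.18,0.98])
E
```

```text
can lid ((420.82110595703125, 289.91253662109375), 56.634300231933594) 177.07923127452256
[ -0.    0.  179.8]
[376.9, 177.9, 48.0, 62.9]
[[ 0.  1.  0.]
 [ 1. -0.  0.]
 [ 0.  0. -1.]] [ 0.5 -0.1  1.4  0.   1.8  0.5]
t 12.57 p [421.2 291.2 382.8] shift [-610.8  189.6   81.1] roll 1.355 q6 0.54 F [-0.2 -0.4  0.1] gap 70.0
```

View pics/c4.png

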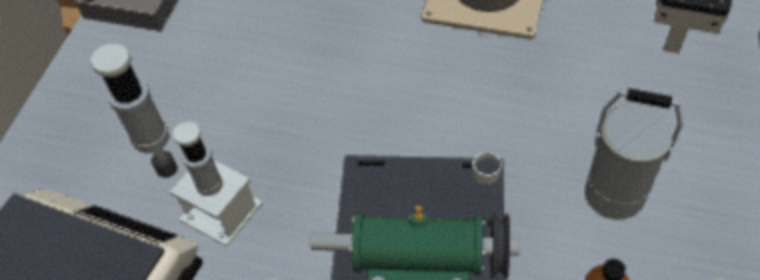

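>>> send_rows --increments "60 -610.8 189.6 0 0; 60 -610.8 189.6 0 0; 60 -610.8 189.6 0 0; 60 -610.8 189.6 0 0; 60 -610.8 189.6 0 0; 60 -610.8 189.6 0 0; 60 -610.8 189.6 0 0; 60 -610.8 189.6 0 0; 60 -610.8 189.6 0 0; 60 -610.8 189.6 0 0"

```text
time_s: 13.4
ee_pos: [529.5, -113.8, 374.9]
eef_rot: [0.0, 0.719, 0.695, 0.0]
ft_force: [1.1, 0.8, -0.1]
finger_gap: 59.8
```

```bash
python3 - <<'E'
from h import *
go([590.8,-325.2,300])
c=read_camera('scene')
for r in pinpoint('scene','nipple'): print(r,atz(c,*r['point'],143))
c=read_camera('top')
for r in pinpoint('top','nipple'): print(r,atz(c,*r['point'],143))
E
```

```text
t 13.4 p [ 529.5 -113.8  374.9] shift [-209.2   68.5   74.9] roll 0 q6 -0.27 F [ 1.1  0.8 -0.1] gap 59.8
{'point': [265.7, 206.6], 'confidence': 0.76} [6.11252339e+02 5.05757015e-01 1.43000000e+02]
{'point': [367.7, 197.6], 'confidence': 0.43} [518.54150689 276.23822862 143.        ]
{'point': [270.2, 232.1], 'confidence': 0.79} [596.66237452   9.17408905 143.        ]
{'point': [152.3, 304.5], 'confidence': 0.25} [402.13808248 307.0551487  143.        ]
```

>>> send_rows --increments "60 -209.2 68.5 0 0; 60 -209.2 68.5 0 0; 60 -209.2 68.5 10 0; 60 -209.2 68.5 30 0; 60 -209.2 68.5 50 0; 60 -209.2 68.5 75 0; 60 -209.2 68.5 75 0; 60 -209.2 68.5 75 0"

```text
time_s: 14.27
ee_pos: [589.9, -321.4, 296.2]
eef_rot: [-0.003, 0.719, 0.695, -0.001]
ft_force: [0.1, 0.9, 0.4]
finger_gap: 59.8
```

```bash
python3 - <<'E'
from h import *
np.set_printoptions(precision=1,suppress=True)
p,R,s=pose(); go([590.8,-325.2,163])
c=read_camera('wrist'); save(c,'w5')
print("cam",-c["R"].T@c["t"],c["R"][2])
for l,z in [("nipple",143),("gun_grip",182),("gun",16)]:
    for r in pinpoint('wrist',l): print(l,r,atz(c,*r['point'],z,True))
E
```

```text
t 14.27 p [ 589.9 -321.4  296.2] shift [ -4.3   1.8 133.2] roll 0 q6 -0.54 F [0.1 0.9 0.4] gap 59.8
cam [ 593.  -239.   461.9] [-0.  -0.3 -1. ]
gun_grip {'point': [221.6, 342.0], 'confidence': 0.94} [ 520.1 -483.5  182. ]
gun_grip {'point': [282.0, 204.4], 'confidence': 0.75} [ 592.5 -324.1  182. ]
gun {'point': [248.4, 245.5], 'confidence': 0.94} [ 539.8 -437.4   16. ]
gun {'point': [280.1, 170.3], 'confidence': 0.92} [ 591.1 -324.8   16. ]
```

View pics/w5.png

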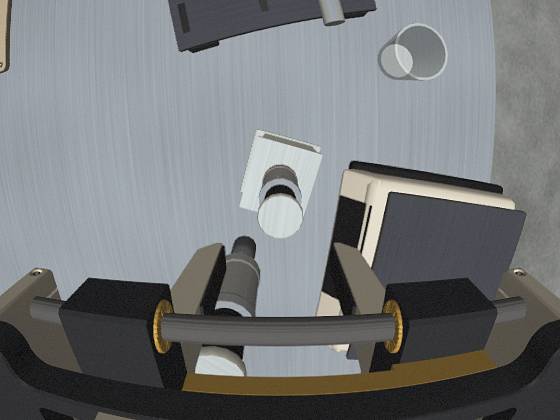

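>>> send_rows --increments "60 0 0 30 0; 60 0 0 55 0; 60 0 0 60 0; 60 0 0 60 0"

```text
time_s: 14.8
ee_pos: [590.4, -321.6, 239.5]
eef_rot: [-0.001, 0.719, 0.695, -0.0]
ft_force: [-0.3, 0.2, -0.2]
finger_gap: 59.8
```

```bash
python3 -c "
from h import *
go([591.5,-324.7,163])"
```

```text
t 14.8 p [ 590.4 -321.6  239.5] shift [-3.2  1.4 76.5] roll 0 q6 -0.54 F [-0.3  0.2 -0.2] gap 59.8
```

>>> send_rows --increments "60 -3.2 1.4 30 0; 60 -3.2 1.4 60 0; 60 -3.2 1.4 76 0; 60 -3.2 1.4 76 0; 0 -3.2 1.4 76 0; 0 -3.2 1.4 76 0; 0 -3.2 1.4 76 0; 0 -3.2 1.4 76 0; 0 -3.2 1.4 76 0; 0 -3.2 1.4 76 0" --squeeze 30

```text
time_s: 15.63
ee_pos: [593.2, -327.2, 166.9]
eef_rot: [0.002, 0.719, 0.695, 0.0]
ft_force: [-2.0, 0.1, 6.8]
finger_gap: 37.3
```

>>> send_rows --increments "0 0 0 0 0; 0 0 0 0 0; 0 0 0 0 0"

```text
time_s: 15.88
ee_pos: [593.2, -327.2, 166.9]
eef_rot: [0.002, 0.719, 0.695, 0.0]
ft_force: [-0.7, 0.1, 6.9]
finger_gap: 37.2
```

```bash
python3 -c "
from h import *
go([591.5,-324.7,163])"
```

```text
t 15.88 p [ 593.2 -327.2  166.9] shift [ 2.4 -1.8  3.9] roll 0 q6 -0.55 F [-0.7  0.1  6.9] gap 37.2
```

```bash
python3 - <<'E'
from h import *
c=read_camera('wrist'); s=read_camera('scene')
a=cv2.resize(c["image"][150:420,100:460],(400,300)); b=cv2.resize(s["image"][130:250,90:250],(400,300),interpolation=cv2.INTER_CUBIC)
cv2.imwrite('pics/v6.png',np.hstack([a,b])[:,:,::-1])
E
```

```text
(no output)
```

View pics/v6.png

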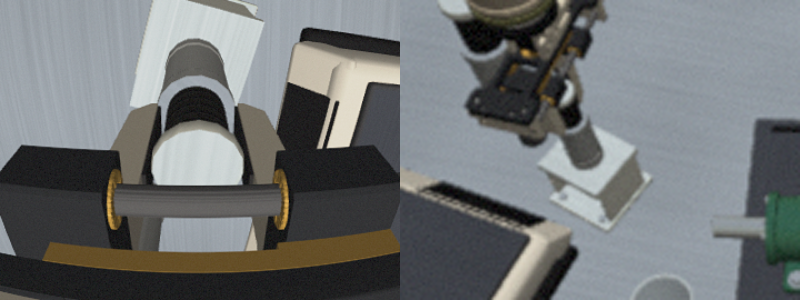

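>>> send_rows --increments "58 0 0 0 0; 58 0 0 0 0; 58 0 0 0 0; 58 0 0 0 0; 58 0 0 0 0; 58 0 0 0 0"

```text
time_s: 16.48
ee_pos: [592.0, -326.2, 163.8]
eef_rot: [-0.0, 0.719, 0.695, -0.0]
ft_force: [-0.4, 0.6, 0.0]
finger_gap: 58.2
```

```bash
python3 -c "
from h import *
go([591.5,-324.7,163])"
```

```text
t 16.48 p [ 592.  -326.2  163.8] shift [ 1.5 -0.6  0.8] roll 0 q6 -0.55 F [-0.4  0.6  0. ] gap 58.2
```

>>> send_rows --increments "58 1 -0.5 -5 0; 58 1 -0.5 -5 0; 0 1 -0.5 -5 0; 0 1 -0.5 -5 0; 0 1 -0.5 -5 0; 0 1 -0.5 -5 0; 0 1 -0.5 -5 0; 0 1 -0.5 -5 0; 0 1 -0.5 -5 0"

```text
time_s: 17.23
ee_pos: [591.6, -325.3, 169.0]
eef_rot: [-0.0, 0.719, 0.695, -0.0]
ft_force: [-0.9, -0.5, 0.3]
finger_gap: 37.1
```

```bash
python3 -c "
from h import *
go([591.5,-324.7,163])"
```

```text
t 17.23 p [ 591.6 -325.3  169. ] shift [ 0.6 -0.1  6. ] roll 0 q6 -0.54 F [-0.9 -0.5  0.3] gap 37.1
```

```bash
python3 - <<'E'
from h import *
np.set_printoptions(precision=0,suppress=True,linewidth=200)
c=read_camera('wrist'); f=foc(c)
v,u=np.mgrid[:420,:560]; dx,dy=u-c["cx"],v-c["cy"]; r=np.hypot(dx,dy)+1e-9; th=r/f; z=c["depth"]
k=np.tan(th)/r
P=np.stack([dx*k*z,dy*k*z,z],-1); W=(P-c["t"])@c["R"]
p,R,s=pose(); print(p,s["finger_gap"])
for rr in range(180,330,4): print(rr,"col276: ",W[rr,276]," | col",[tuple(W[rr,cc].astype(int)) for cc in (222,230,236,242,250,256,262,300,312,324)])
cv2.imwrite('pics/w7.png',cv2.resize(c["image"][180:330,200:350],(600,600),interpolation=cv2.INTER_CUBIC)[:,:,::-1])
E
```

```text
[ 592. -325.  169.] 37.618235063954074
180 col276:  [ 590. -300.   78.]  | col [(np.int64(531), np.int64(-316), np.int64(-1)), (np.int64(540), np.int64(-316), np.int64(-1)), (np.int64(558), np.int64(-299), np.int64(78)), (np.int64(563), np.int64(-298), np.int64(80)), (np.int64(569), np.int64(-299), np.int64(80)), (np.int64(574), np.int64(-299), np.int64(78)), (np.int64(579), np.int64(-299), np.int64(78)), (np.int64(609), np.int64(-300), np.int64(79)), (np.int64(619), np.int64(-301), np.int64(78)), (np.int64(629), np.int64(-301), np.int64(80))]
184 col276:  [ 590. -304.   79.]  | col [(np.int64(531), np.int64(-320), np.int64(-1)), (np.int64(540), np.int64(-320), np.int64(0)), (np.int64(557), np.int64(-302), np.int64(79)), (np.int64(562), np.int64(-302), np.int64(79)), (np.int64(569), np.int64(-302), np.int64(79)), (np.int64(574), np.int64(-302), np.int64(79)), (np.int64(579), np.int64(-303), np.int64(78)), (np.int64(609), np.int64(-304), np.int64(78)), (np.int64(619), np.int64(-304), np.int64(79)), (np.int64(629), np.int64(-304), np.int64(79))]
188 col276:  [ 590. -305.   86.]  | col 
[... 17894 characters left out ...]
8), np.int64(-294), np.int64(268)), (np.int64(597), np.int64(-294), np.int64(267)), (np.int64(600), np.int64(-294), np.int64(268)), (np.int64(603), np.int64(-295), np.int64(267))]
328 col276:  [ 592. -295.  268.]  | col [(np.int64(578), np.int64(-294), np.int64(269)), (np.int64(579), np.int64(-294), np.int64(268)), (np.int64(581), np.int64(-294), np.int64(269)), (np.int64(583), np.int64(-294), np.int64(269)), (np.int64(584), np.int64(-295), np.int64(267)), (np.int64(586), np.int64(-294), np.int64(269)), (np.int64(588), np.int64(-295), np.int64(268)), (np.int64(597), np.int64(-295), np.int64(268)), (np.int64(600), np.int64(-294), np.int64(269)), (np.int64(603), np.int64(-295), np.int64(268))]
```

View pics/w7.png

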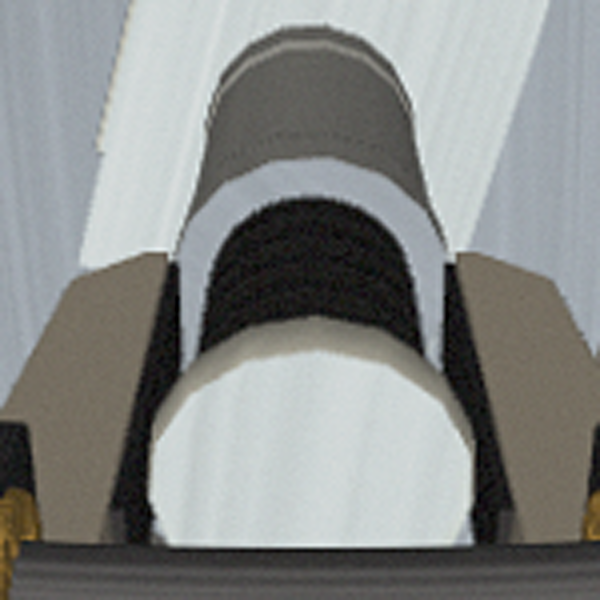

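>>> send_rows --increments "0 0 0 -8 0; 0 0 0 -20 0; 0 0 0 -32 0; 0 0 0 -42 0; 0 0 0 -47 0; 0 0 0 -47 0; 0 0 0 -47 0; 0 0 0 -47 0" --squeeze 35

```text
time_s: 17.95
ee_pos: [591.4, -325.1, 215.4]
eef_rot: [-0.0, 0.719, 0.695, -0.0]
ft_force: [-0.1, -0.3, -6.0]
finger_gap: 37.0
```

```bash
cat >> h.py <<'E'
def wcloud(c):
    f=foc(c); v,u=np.mgrid[:420,:560]; dx,dy=u-c["cx"],v-c["cy"]; r=np.hypot(dx,dy)+1e-9; z=c["depth"]; k=np.tan(r/f)/r
    W=(np.stack([dx*k*z,dy*k*z,z],-1)-c["t"])@c["R"]; W[z<=0]=np.nan; return W
E
python3 - <<'E'
from h import *
np.set_printoptions(precision=1,suppress=True)
go([591.5,-324.7,216])
c=read_camera('wrist'); W=wcloud(c); X,Y,Z=W[...,0],W[...,1],W[...,2]
p=pose()[0]
for a,b in [(256,264),(200,209)]:
    h=(abs(X-p[0])<17)&(abs(Y-p[1])<25)&(Z>a)&(Z<b); print(np.nanmedian(W[h],0) if h.any() else None,h.sum())
E
```

```text
t 17.95 p [ 591.4 -325.1  215.4] shift [ 0.4  0.1 -0.6] roll 0 q6 -0.54 F [-0.1 -0.3 -6. ] gap 37.0
[ 591.2 -319.7  259.5] 3562
[ 592.1 -310.6  205.5] 1019
```

>>> send_rows --increments "0 8 0 0 0; 0 16 0 0 0; 0 24 0 0 0; 0 32 0 0 0; 0 40 0 1 0; 0 48 0 2 0; 0 48 0 2 0" --squeeze 25

```text
time_s: 18.58
ee_pos: [593.5, -275.3, 213.9]
eef_rot: [-0.0, 0.718, 0.696, 0.0]
ft_force: [-0.7, -0.2, -4.9]
finger_gap: 37.1
```

```bash
cat > tilt.py <<'E'
from h import *
np.set_printoptions(precision=1,suppress=True)
go([591.5,-324.7,216])
# tilt of gun from scene + wrist clouds: points near the tool below the fingers
p,R,s=pose()
c=read_camera('wrist'); W=wcloud(c)
cs=read_camera('scene'); Ws=cloud(cs)
for nm,w in (("wrist",W),("scene",Ws)):
    L=(w-p)@R  # tool frame: z down
    # barrel pts: band along tool; print median x,y per z slice
    for a in range(-45,160,12):
        m=(abs(L[...,1])<16)&(abs(L[...,0])<130)&(L[...,2]>a)&(L[...,2]<a+12)&(w[...,2]>88)
        if m.sum()>15: q=L[m]; print(nm,a+6,m.sum(),"x med",np.median(q[:,0]),"rng",np.percentile(q[:,0],[3,97]))
E
python3 tilt.py
```

```text
t 18.58 p [ 593.5 -275.3  213.9] shift [-49.4  -0.4  -2.1] roll 0 q6 -0.48 F [-0.7 -0.2 -4.9] gap 37.1
wrist -39 3364 x med 6.847388990846046 rng [-4.7 17. ]
wrist -15 131 x med 7.336966752670455 rng [3.7 9.3]
wrist -3 177 x med 4.157385628373307 rng [-2.8  6.6]
wrist 9 762 x med 2.0398869157531223 rng [-7.   6.7]
wrist 21 101 x med 4.81750095903643 rng [-0.6  6.8]
wrist 33 75 x med 0.2531541118790384 rng [-5.8  2.1]
wrist 45 96 x med -2.620494874885682 rng [-8.9 -0.2]
wrist 57 90 x med -5.550818554121673 rng [-11.3  -2.9]
wrist 69 79 x med -8.71382927716175 rng [-14.9  -6.3]
wrist 81 106 x med -10.70443729561871 rng [-16.9  -8.6]
scene -39 28 x med 13.12431836780959 rng [ 8.  16.2]
scene 9 23 x med 1.8306569459845519 rng [-2.4  6.6]
scene 117 29 x med -41.08819820846921 rng [-50.9 -31.5]
```

>>> send_rows --increments "0 8 0 2 0; 0 16 0 4 0; 0 24 0 6.5 0; 0 32 0 9 0; 0 40 0 12 0; 0 47 0 15 0; 0 47 0 15 0; 0 47 0 15 0"

```text
time_s: 19.35
ee_pos: [594.8, -229.7, 198.8]
eef_rot: [-0.0, 0.719, 0.695, -0.0]
ft_force: [-0.5, -1.3, -4.6]
finger_gap: 37.1
```

```bash
python3 tilt.py
```

```text
t 19.35 p [ 594.8 -229.7  198.8] shift [-95.   -0.2 -17.2] roll 0 q6 -0.42 F [-0.5 -1.3 -4.6] gap 37.1
wrist -39 3077 x med 6.017284916884254 rng [-2.6 15.1]
wrist -27 45 x med 15.40731288904809 rng [13.3 16.4]
scene -39 16 x med 12.504993041818967 rng [ 8.4 15.4]
scene 105 31 x med -84.6402151058737 rng [-101.   -73.1]
```

>>> send_rows --increments "0 0 0 0 0; 0 0 0 0 0; 0 0 0 -10 0; 0 0 0 -25 0; 0 0 0 -45 0; 0 0 0 -70 0; 0 0 0 -95 0; 0 0 0 -110 0; 0 0 0 -110 0; 0 0 0 -110 0" --squeeze 60

```text
time_s: 20.28
ee_pos: [595.4, -230.5, 310.5]
eef_rot: [0.001, 0.719, 0.695, 0.001]
ft_force: [0.2, 0.2, -6.2]
finger_gap: 36.5
```

```bash
cat > tilt2.py <<'E'
from h import *
np.set_printoptions(precision=2,suppress=True)
p,R,s=pose(); print("t",s["time_s"],"p",p,"F",s["ft_force"],"gap",s["finger_gap"])
c=read_camera('wrist'); W=wcloud(c); L=(W-p)@R
m=(abs(L[...,1])<17)&(L[...,0]>-14)&(L[...,0]<22)&(L[...,2]<-28)&(L[...,2]>-75)
q=L[m]; 
for i in range(4):
    A=np.c_[q[:,0],q[:,1],np.ones(len(q))]; k=np.linalg.lstsq(A,q[:,2],rcond=None)[0]; e=q[:,2]-A@k; q=q[abs(e)<max(1.2,1.5*np.std(e))]
n=np.array([k[0],k[1],-1]); n/=np.linalg.norm(n)
print("cap plane n pts",len(q),"normal(tool)",n,"tilt deg about jaw",np.degrees(np.arctan2(n[0],-n[2])),"centre",q.mean(0),"rng x",np.percentile(q[:,0],[2,98]))
cs=read_camera('scene'); Ws=cloud(cs); L=(Ws-p)@R
# gun axis points in the scene cloud: everything within reach below tips
m=(abs(L[...,1])<30)&(L[...,0]>-130)&(L[...,0]<40)&(L[...,2]>3)&(L[...,2]<170)&(Ws[...,2]>100)
for a in range(0,170,12):
    k=m&(L[...,2]>a)&(L[...,2]<=a+12)
    if k.sum()>5: print(a+6,k.sum(),np.median(L[k],0),np.percentile(L[k][:,0],[5,95]))
u=proj(cs,p).astype(int); y0,x0=max(u[1]-75,0),max(u[0]-100,0)
cv2.imwrite('pics/tilt_%d.png'%(100*s["time_s"]),cv2.resize(cs["image"][y0:y0+150,x0:x0+200],(800,600),interpolation=cv2.INTER_CUBIC)[:,:,::-1])
E
python3 tilt2.py; ls pics
```

```text
t 20.2833 p [ 595.45 -230.46  310.47] F [ 0.21  0.18 -6.21] gap 36.502304395347224
cap plane n pts 3293 normal(tool) [ 0.41  0.   -0.91] tilt deg about jaw 24.480135236659713 centre [  4.4   -0.44 -41.39] rng x [-5.73 15.8 ]
18 31 [-20.11  18.23  18.62] [-36.55  -5.38]
30 33 [-29.86  17.48  31.06] [-48.29 -13.47]
42 41 [-33.87  16.83  41.34] [-55.54 -17.53]
54 39 [-40.84  15.59  54.37] [-63.28 -22.11]
66 41 [-46.52  17.33  66.78] [-64.27 -27.32]
78 25 [-39.54  14.94  76.85] [-60.87 -29.9 ]
114 39 [-69.74   6.61 113.86] [-80.28 -59.69]
126 19 [-70.18  10.35 126.22] [-82.14 -59.84]
138 6 [-67.61   9.09 134.18] [-76.12 -64.31]
both.png
c4.png
s2.png
s3.png
scene.png
tilt_2028.png
top.png
topcrop.png
v6.png
w1.png
w5.png
w7.png
```

```bash
python3 - <<'E'
from h import *
np.set_printoptions(precision=1,suppress=True)
im=[]
for n in ("top","scene","wrist"):
    c=read_camera(n); hsv=cv2.cvtColor(c["image"],cv2.COLOR_RGB2HSV)
    if n!="wrist": g=proj(c,[601,5,140]); 
    else:
        X=c["R"]@np.array([601,5,140.])+c["t"]; r=np.hypot(X[0],X[1]); th=np.arctan2(r,X[2]); g=np.array([c["cx"],c["cy"]])+foc(c)*th*X[:2]/r
    u,v=g.round().astype(int); print(n,"expected",g)
    if not(20<u<540 and 20<v<400): continue
    m=(hsv[...,0]>10)&(hsv[...,0]<32)&(hsv[...,1]>110)&(hsv[...,2]>60); k=np.zeros_like(m); k[v-14:v+15,u-14:u+15]=1; m&=k
    ys,xs=np.nonzero(m); print("blob",m.sum(),"centroid",xs.mean(),ys.mean(),"box",xs.min(),xs.max(),ys.min(),ys.max())
    for z in (143,136): print(z,atz(c,xs.mean(),ys.mean(),z,n=="wrist"))
    im.append(cv2.resize(c["image"][v-15:v+16,u-15:u+16],(260,260),interpolation=cv2.INTER_NEAREST))
a=np.hstack(im); t=cv2.imread('pics/tilt_2028.png')[:,:,::-1]; t=cv2.resize(t,(440,330))
o=np.zeros((600,800,3),np.uint8); o[:260,:a.shape[1]]=a[:,:800]; o[265:595,:440]=t; cv2.imwrite('pics/n1.png',o[:,:,::-1])
E
python3 tilt2.py | head -2
```

```text
top expected [271.8 230.5]
blob 24 centroid 271.2916666666667 229.41666666666666 box 269 273 227 232
143 [603.7   6.5 143. ]
136 [604.1   6.5 136. ]
scene expected [268.1 204.4]
blob 21 centroid 268.76190476190476 206.42857142857142 box 267 271 203 209
143 [608.8   8.8 143. ]
136 [604.7   7.6 136. ]
wrist expected [277.6 -32. ]
t 20.5333 p [ 594.15 -229.99  306.9 ] F [ 0.7  -0.02 -4.67] gap 36.87228680188771
cap plane n pts 3289 normal(tool) [ 0.42 -0.   -0.91] tilt deg about jaw 24.68204895389672 centre [  4.31  -0.49 -41.38] rng x [-5.82 15.71]
```

View pics/n1.png

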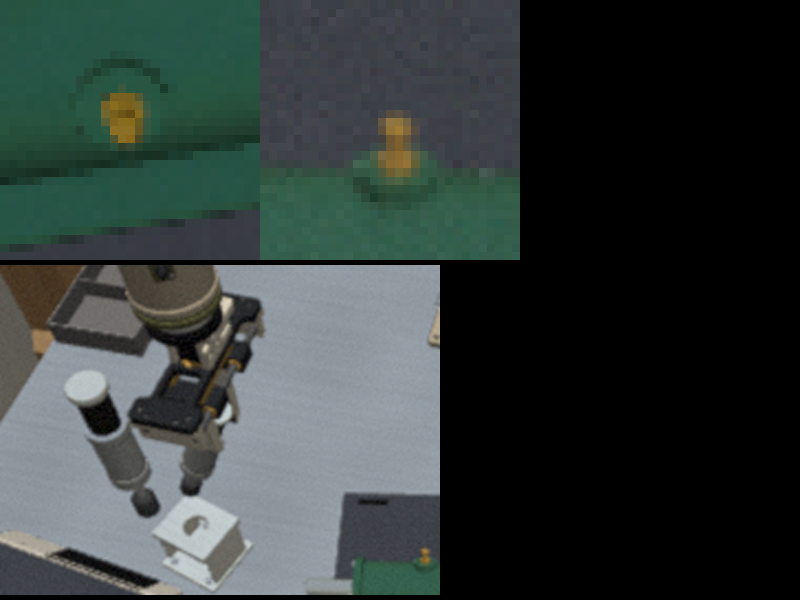

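```bash
cat >> h.py <<'E'
yaw=np.radians(10.6); UX=np.array([-np.cos(yaw),-np.sin(yaw),0]); NA=0.5*UX+np.array([0,0,np.sqrt(.75)]); N0=np.array([601,6,143.])
def yawroll():
    p,R,s=pose(); yx=np.arctan2(R[1,0],R[0,0]); return -((yaw+np.pi-yx+np.pi)%(2*np.pi)-np.pi)
E
python3 -c "
from h import *
print(yawroll()); go([508.4,-11.4,340])"
```

```text
-1.7897732982437935
t 20.63 p [ 594.4 -230.1  307.6] shift [215.7 -93.4 -32. ] roll 0 q6 -0.42 F [ 0.7 -0.5 -4.6] gap 36.6
```

>>> send_rows --increments "0 0 0 -15 -0.05; 0 5 -2 -32 -0.17; 0 15 -6 -32 -0.29; 0 35 -15 -32 -0.41; 0 60 -26 -32 -0.53; 0 85 -37 -32 -0.65; 0 110 -48 -32 -0.77; 0 135 -58 -32 -0.89; 0 160 -69 -32 -1.01; 0 180 -78 -32 -1.13"

```text
time_s: 21.47
ee_pos: [522.1, -46.1, 340.7]
eef_rot: [-0.0, 0.232, 0.973, 0.0]
ft_force: [0.2, -0.3, -5.3]
finger_gap: 36.5
```

```bash
python3 -c "
from h import *
print(yawroll()); go([508.4,-11.4,340])"
```

```text
-0.653327651442936
t 21.47 p [522.1 -46.1 340.7] shift [27.8 24.8  0.8] roll 0 q6 -1.29 F [ 0.2 -0.3 -5.3] gap 36.5
```

>>> send_rows --increments "0 10 9 0 -0.11; 0 18 16 0 -0.22; 0 24 21 0 -0.33; 0 27.8 24.8 0 -0.44; 0 27.8 24.8 0 -0.55; 0 27.8 24.8 0 -0.62; 0 27.8 24.8 0 -0.653; 0 27.8 24.8 0 -0.653; 0 27.8 24.8 0 -0.653; 0 27.8 24.8 0 -0.653"

```text
time_s: 22.3
ee_pos: [509.5, -13.1, 340.8]
eef_rot: [-0.0, -0.088, 0.996, -0.0]
ft_force: [0.1, -0.9, -4.6]
finger_gap: 36.3
```

```bash
python3 tilt2.py; python3 - <<'E'
from h import *
np.set_printoptions(precision=1,suppress=True)
print(yawroll()); go([508.4,-11.4,305])
c=read_camera('scene')
for l in ("coupler_mouth","nipple","gun_grip"):
    for r in pinpoint('scene',l)[:2]: print(l,r["confidence"],r["point"],atz(c,*r["point"],204 if l[0]=="c" else 143))
print(proj(c,[601,6,143]),proj(c,pose()[0]+pose()[1]@[-79.2,0,136]))
E
```

```text
t 22.3 p [509.54 -13.09 340.82] F [ 0.14 -0.95 -4.64] gap 36.28187793809785
cap plane n pts 3264 normal(tool) [ 0.42 -0.   -0.91] tilt deg about jaw 24.67689285288125 centre [  4.74   0.09 -41.54] rng x [-5.36 16.08]
6 59 [-41.31   2.47   7.26] [-46.98 -17.08]
18 73 [-46.33   2.31  18.17] [-51.03 -35.22]
30 75 [-51.41   0.18  30.57] [-56.82 -39.49]
42 74 [-56.9    0.22  41.87] [-63.21 -44.21]
54 76 [-63.25   1.55  53.51] [-69.63 -51.03]
66 59 [-67.37   0.48  64.78] [-73.2  -53.98]
90 16 [-66.3    2.02  89.95] [-70.59 -62.03]
102 44 [-73.78  -0.25 105.15] [-81.65 -66.82]
114 43 [-82.45   0.13 114.19] [-88.13 -71.8 ]
126 30 [-87.49   2.61 125.02] [-90.53 -78.5 ]
-0.007807827128388567
t 22.4 p [509.6 -13.1 340.9] shift [ 0.9  1.9 35.9] roll 0 q6 -1.87 F [ 0.9 -0.  -4.9] gap 36.8
coupler_mouth 0.62 [168.5, 206.6] [ 703.  -238.3  204. ]
coupler_mouth 0.45 [270.6, 185.8] [579.9   8.2 204. ]
nipple 0.73 [265.1, 203.5] [601.7  -3.5 143. ]
gun_grip 0.89 [266.1, 128.2] [325.9 -67.  143. ]
gun_grip 0.72 [117.6, 137.9] [ 467.6 -513.4  143. ]
[268.5 203.9] [267.3 187.4]
```

>>> send_rows --increments "0 -1 0.5 15 0; 0 -2 1 30 0; 0 -3.6 1.7 42 0; 0 -3.6 1.7 49 0; 0 -3.6 1.7 52 0; 0 -3.6 1.7 52.5 0; 0 -3.6 1.7 52.5 0; 0 -3.6 1.7 52.5 0"

```text
time_s: 23.27
ee_pos: [513.3, -10.8, 289.5]
eef_rot: [0.001, -0.089, 0.996, -0.0]
ft_force: [0.2, -0.8, -5.7]
finger_gap: 36.6
```

```bash
python3 - <<'E'
from h import *
np.set_printoptions(precision=1,suppress=True)
p,R,s=pose(); print(s["time_s"],p,s["ft_force"],"mouth est",p+R@[-82.8,.5,135])
c=read_camera('scene'); W=cloud(c); L=(W-p)@R
m=(abs(L[...,1])<30)&(L[...,0]>-130)&(L[...,0]<40)&(L[...,2]>85)&(L[...,2]<150)
for a in range(84,150,8):
    k=m&(L[...,2]>a)&(L[...,2]<=a+8)
    if k.sum()>5: print(a+4,k.sum(),np.median(L[k],0),np.percentile(L[k][:,0],[5,95]))
t=read_camera('top')
u=proj(c,[597,5,150]).round().astype(int); a=cv2.resize(c["image"][u[1]-25:u[1]+15,u[0]-20:u[0]+20],(560,560),interpolation=cv2.INTER_CUBIC)
cv2.imwrite('pics/e1.png',a[:,:,::-1]); print("origin",u-[20,25],"scale 14", "N proj",proj(c,[600,6,143]))
E
```

```text
23.2667 [513.3 -10.8 289.5] [ 0.2 -0.8 -5.7] mouth est [594.9   4.3 154.6]
88 13 [-64.2  -0.2  89.6] [-67.9 -61.4]
96 8 [-68.8   1.   96.6] [-73.  -66.5]
104 30 [-76.4  -0.  104.7] [-81.3 -68.2]
112 35 [-80.9   0.2 111.3] [-87.2 -68.1]
120 22 [-86.3   0.3 120.7] [-91.2 -81.1]
128 11 [-86.4   0.4 126. ] [-91.4 -82.3]
144 7 [-91.7   0.1 143. ] [-94.2 -88.6]
origin [248 176] scale 14 N proj [268.5 203.6]
```

View pics/e1.png

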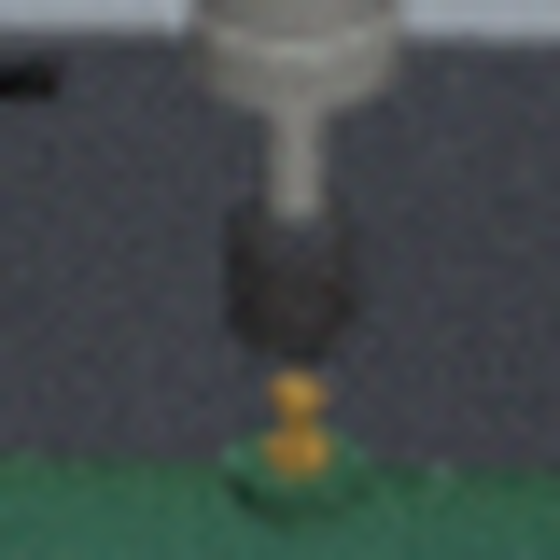

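>>> send_rows --increments "0 -1.5 0 3 0; 0 -3 0 6.5 0; 0 -4.5 0 10 0; 0 -6 0 13 0; 0 -6.9 0 15 0; 0 -6.9 0 15 0; 0 -6.9 0 15 0"

```text
time_s: 23.95
ee_pos: [519.7, -9.4, 273.5]
eef_rot: [-0.0, -0.089, 0.996, 0.0]
ft_force: [-0.2, 1.6, -3.2]
finger_gap: 36.6
```

```bash
cat > st.py <<'E'
from h import *
np.set_printoptions(precision=1,suppress=True)
p,R,s=pose(); N=np.array([600,6,143.]); print(s["time_s"],p,"N in tool",R.T@(N-p),"F tool",R.T@s["ft_force"],"M",R.T@s["moment"])
c=read_camera('wrist'); W=wcloud(c); L=(W-p)@R
m=(abs(L[...,1])<17)&(L[...,0]>-14)&(L[...,0]<22)&(L[...,2]<-28)&(L[...,2]>-75); q=L[m]
for i in range(4):
    A=np.c_[q[:,0],q[:,1],np.ones(len(q))]; k=np.linalg.lstsq(A,q[:,2],rcond=None)[0]; e=q[:,2]-A@k; q=q[abs(e)<max(1.2,1.5*np.std(e))]
th=np.degrees(np.arctan(k[0])); print("cap tilt",th,"centre",q.mean(0),"plane z at x=0",k[2],np.percentile(q[:,0],[2,98]))
cs=read_camera('scene'); Ws=cloud(cs); L=(Ws-p)@R
m=(abs(L[...,1])<12)&(L[...,0]>-130)&(L[...,0]<40)
B=[]
for a in range(4,70,6):
    k=m&(L[...,2]>a)&(L[...,2]<=a+6)
    if k.sum()>8: B.append([a+3,np.percentile(L[k][:,0],8)])
B=np.array(B); k=np.polyfit(B[:,0],B[:,1],1); k=np.polyfit(*B[abs(B[:,1]-np.polyval(k,B[:,0]))<3].T,1); print("scene barrel tilt",np.degrees(np.arctan(-k[0])))
E
python3 st.py
```

```text
23.95 [519.7  -9.4 273.5] N in tool [-81.7   0.8 130.5] F tool [-0.1  1.6  3.2] M [-0.3  0.1 -0. ]
cap tilt 25.747487848086237 centre [  4.8   0.1 -41.4] plane z at x=0 -43.69912613552082 [-5.3 16. ]
scene barrel tilt 26.027237436208
```

>>> send_rows --increments "0 2 0 1.5 0; 0 4 0 2.8 0; 0 6 0 4.2 0; 0 8 0 5.5 0; 0 10 0 6.8 0; 0 12 0 8 0; 0 13 0 8.5 0; 0 13 0 8.5 0" --squeeze 40

```text
time_s: 24.72
ee_pos: [506.7, -11.9, 264.9]
eef_rot: [0.0, -0.089, 0.996, -0.0]
ft_force: [-0.5, 0.5, -0.6]
finger_gap: 37.0
```

```bash
python3 st.py
```

```text
24.7167 [506.7 -11.9 264.9] N in tool [-94.9   1.1 121.9] F tool [0.4 0.6 0.6] M [-0.3 -0.2 -0.1]
cap tilt 30.43177561043828 centre [  4.8   0.2 -41.1] plane z at x=0 -43.898495296628454 [-4.8 15.6]
scene barrel tilt 30.059095771471522
```

>>> send_rows --increments "0 0 0 0 0; 0 0 0 0 0; 0 -1 0 1.7 0; 0 -2 0 3.5 0; 0 -3 0 5.2 0; 0 -4 0 6.9 0; 0 -5 0 8.7 0; 0 -5 0 8.7 0" --squeeze 60

```text
time_s: 25.48
ee_pos: [511.8, -10.9, 256.5]
eef_rot: [-0.0, -0.089, 0.996, -0.0]
ft_force: [-3.0, 0.2, 5.0]
finger_gap: 36.7
```

```bash
python3 st.py
```

```text
25.4833 [511.8 -10.9 256.5] N in tool [-89.8   1.  113.5] F tool [ 2.9  0.8 -5. ] M [-0.5  0.2 -0.2]
cap tilt 29.998509092060708 centre [  4.8   0.2 -41.1] plane z at x=0 -43.899302988466836 [-4.9 15.8]
scene barrel tilt 32.22703284042602
```

>>> send_rows --increments "0 -1 0 1.7 0; 0 -2 0 3.5 0; 0 -3 0 5.2 0; 0 -4 0 6.9 0; 0 -4.5 0 7.8 0; 0 -4.5 0 7.8 0; 0 -4.5 0 7.8 0"

```text
time_s: 26.17
ee_pos: [516.3, -10.2, 249.5]
eef_rot: [0.0, -0.089, 0.996, -0.0]
ft_force: [-5.7, 0.4, 8.8]
finger_gap: 36.4
```

```bash
python3 st.py
```

```text
26.1667 [516.3 -10.2 249.5] N in tool [-85.2   1.1 106.6] F tool [ 5.5  1.4 -8.8] M [-0.6  0.5 -0.2]
cap tilt 30.19704743730146 centre [  4.7   0.1 -41.3] plane z at x=0 -43.99276444054702 [-4.9 15.7]
scene barrel tilt 28.914878077911546
```

>>> send_rows --increments "0 -0.5 0 0.9 0; 0 -1 0 1.7 0; 0 -1.2 0 2.2 0; 0 -1.2 0 2.2 0; 0 -1.2 0 2.2 0; 0 -1.2 0 2.2 0"

```text
time_s: 26.77
ee_pos: [517.5, -10.0, 247.7]
eef_rot: [0.001, -0.089, 0.996, -0.0]
ft_force: [-6.8, 1.0, 9.7]
finger_gap: 36.5
```

```bash
python3 st.py
```

```text
26.7667 [517.5 -10.  247.7] N in tool [-83.9   1.1 104.8] F tool [ 6.5  2.2 -9.7] M [-0.6  0.7 -0.1]
cap tilt 30.05924017199896 centre [  4.8   0.1 -41.2] plane z at x=0 -43.97141875055337 [-4.9 15.8]
scene barrel tilt 29.1382515812633
```

>>> send_rows --increments "0 -0.5 0 0.9 0; 0 -1 0 1.7 0; 0 -1.2 0 2.2 0; 0 -1.2 0 2.2 0; 0 -1.2 0 2.2 0; 0 -1.2 0 2.2 0"

```text
time_s: 27.37
ee_pos: [518.8, -9.9, 246.5]
eef_rot: [0.001, -0.089, 0.996, -0.0]
ft_force: [-9.7, 0.4, 15.5]
finger_gap: 36.5
```

```bash
python3 st.py
```

```text
27.3667 [518.8  -9.9 246.5] N in tool [-82.6   1.3 103.7] F tool [  9.5   2.1 -15.5] M [-0.7  1.2 -0.2]
cap tilt 29.899102127440763 centre [  4.8   0.  -41.3] plane z at x=0 -44.01593536467679 [-4.9 15.8]
scene barrel tilt 29.54310737463325
```

>>> send_rows --increments "0 0 0 0 0; 0 0 0 0 0; 0 0 0 0 0; 0 0 0 0 0; 0 0 0 0 0; 0 0 0 0 0"

```text
time_s: 27.97
ee_pos: [518.8, -9.9, 246.5]
eef_rot: [0.001, -0.089, 0.996, -0.0]
ft_force: [-9.2, 1.0, 15.5]
finger_gap: 36.5
```

```bash
python3 st.py; python3 - <<'E'
from h import *
c=read_camera('scene'); W=cloud(c); X,Y,Z=W[...,0],W[...,1],W[...,2]
h=(abs(X-420)<80)&(abs(Y-290)<80)&(Z>165)&(Z<190); print("can lid",cv2.minEnclosingCircle(np.c_[X[h],Y[h]].astype(np.float32)),np.median(Z[h]))
u=proj(c,[597,5,150]).round().astype(int); a=cv2.resize(c["image"][u[1]-25:u[1]+15,u[0]-20:u[0]+20],(560,560),interpolation=cv2.INTER_CUBIC)
b=cv2.resize(c["image"][100:300,130:460],(0,0),fx=.727,fy=.727); o=np.zeros((560,800,3),np.uint8); o[:,:560]=a; o[:b.shape[0],560:560+b.shape[1]]=b[:,:240]
cv2.imwrite('pics/final.png',o[:,:,::-1])
E
```

```text
27.9667 [518.8  -9.9 246.5] N in tool [-82.6   1.3 103.7] F tool [  8.8   2.6 -15.5] M [-0.7  1.2 -0.2]
cap tilt 29.810464438498276 centre [  4.8   0.2 -41.2] plane z at x=0 -44.0061090208802 [-4.9 15.8]
scene barrel tilt 30.19501204797968
can lid ((420.06427001953125, 290.1205749511719), 56.230064392089844) 176.9805993392446
```

View pics/final.png

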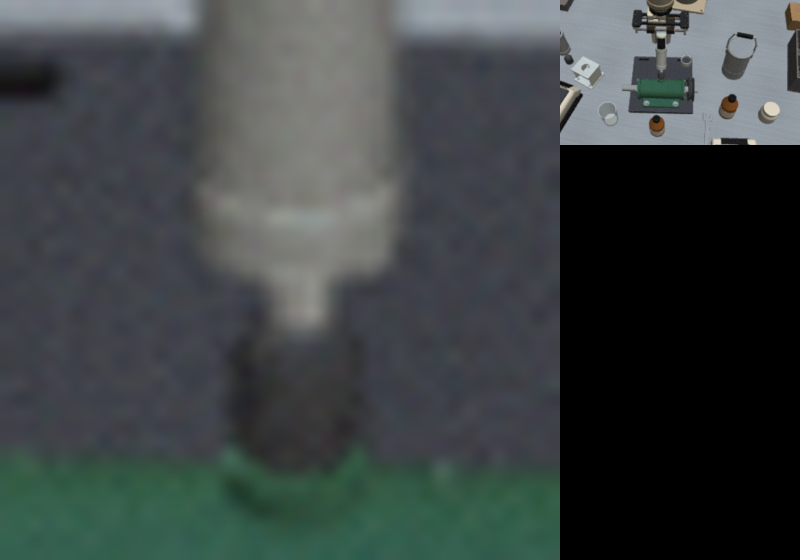

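```bash
python3 -c "
from h import *
print(finish_job())"
```

```text
the job is handed in; nothing more can be done
None
```

I moved the can and put the gun on the nipple, then handed the job in at about 28 s of the 53 s. The hand-in reported no verdict.

**Can:** I set it down at about (420, 290) mm and let go. A later camera check still had it there, with the lid 177 mm up and level when I released it. My first attempt lifted before the slow fingers had closed. The can stayed where it was, and the second attempt held.

**Gun:** I used the smaller gun, the one in the bracket. The move rows cannot tilt the tool, so the gripper stayed vertical and I tilted the gun in the fingers. I levered it to about 25° against the bracket hole, then to 30° on the nipple itself, and pushed along the nipple's axis.

**Last checks:**
- **Tilt:** the gun leaned 29.8° by the end cap and 30.2° by the barrel; the nipple leans 30°.
- **Push:** steady at about 22 N, allowing for the gun's weight. The force jumped from 16 to 23 N over the last 1–2 mm, which fits the nozzle reaching its stop.
- **Picture:** it shows the coupler down over the nipple at the boss, the can standing upright, and the bottles, beaker and jar in place. I did not re-measure any bystander, and did not check the tin or spanner closely.

**What disagreed or is uncertain:**
- **Grip:** the fingers hold the gun by its 38 mm end cap, not the ribbed grip, because the long pads met the cap first. They showed no slip under load.
- **Not read directly:** the nozzle travel and the snap come only from force and position. My position estimate of the travel came out 1–2 mm past the 14 mm stop, which is within camera error.
- **Networks:** some points were up to about 10 mm off, so I took the nipple's position from enlarged crops and the stand's corners.

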